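# Make up two bench trays for the stool examinations

## Robot

A 6-joint arm with a two-finger parallel gripper is mounted at the origin on the work surface. World frame = base frame: x ahead of the robot, y to its left, z up, the work surface at z = 0. Lengths are in m, angles in rad, forces in N, time in s.
With the tool pointing down it reaches from about 0.35 to 0.85 m from the base axis. Payload 8.1 kg.
Tool frame: the origin (TCP) lies midway between the tips of the shut fingers; the grasp point (between the pads) lies 19 mm behind it; z points along the fingers, y is the line along which they close (so a half turn about z gives the same grasp; the last joint's range is limited). The gripper opens to 93 mm and grips with 3 to 60 N. Pads are 15 mm wide; open, the fingers measure 128 mm over their backs; the gripper's body (75 mm by 188 mm) begins 65 mm behind the grasp point.
Start: joints at [-1.389, 0.13, 1.488, -0, 1.523, -0.085], TCP at [0.158, -0.579, 0.219] pointing down, gripper open.
Joint ranges: [-2.96, 2.96], [-0.89, 2.26], [0.02, 2.5], [-1.34, 4.48], [0, 2.73], [-2.66, 2.66]. Speed limits (rad/s): [2.39, 2.39, 2.79, 3.14, 3.14, 3.14].

## Interface

Orientations are given as a rotation vector (axis times angle).
In Python, from station import robot gives the robot as it stands.
- The arm moves only by the shell command python3 -m pendant 'ROWS'. ROWS is a JSON object of lists of equal length, an entry for each row: "claw": the closure, from -1 (fully open) to 1 (shut); "delta_pos": the shift along the tool's x, y, z in cm, a list of three; "turn": the turn about the tool's z in rad. In form: {"claw": [claw, ...], "delta_pos": [[tx, ty, tz], ...], "turn": [turn, ...]}. A call has 1 to 8 rows; each row is the pose to reach, as a shift and turn from the pose commanded when the call began, along the tool's axes at that moment; what a row does not reach only later rows make up. A row lasts 1/12 s, in which the tool goes at most 41.7 mm and 7.16 degrees, less where a joint would pass 70% of its speed; a pose out of reach is approached as far as the arm can. A call with a gripper value outside its range is refused whole. The fingers move at their own pace and stop on an object; the grip force is fixed at half the most. Time passes only in rows, so rows that repeat a pose let the fingers close. It gives the time, the measured TCP pose, the force, the opening and the grip force at its end, in the units of the state.
- robot.sense(): the state, without advancing time (a new reading comes with each control period).
- robot.snapshot(name): name is "scene" or "top" or "wrist"; returns a dict with "pixels" (420x560x3 uint8, red, green, blue), "camera_matrix" (3x3 intrinsics, pixels), "k1" (the pictures are not rectified: a ray, as slopes to the right and down, at radius r is drawn at 1 + k1 r^2 times it, then the intrinsics apply), "R" (3x3) and "t" (3): a world point X has camera coordinates R X + t. Camera axes: x right, y down, z forward; pixel columns grow to the right and rows downward; lengths in m; the calibration is good to about 2 mm. A picture is of the moment at which its call begins. There is no depth.
- robot.sign_off(): hands the job in; it is judged then, once.
The state is a dict: "time": time; "q": joint angles; "qvel": joint speeds; "tau": joint torques, N m; "tool_pos": TCP position; "ee_rot": TCP orientation; "ft_force": force on the tool from outside, world axes, zero at the start; "moment": the same for the moment, N m; "opening": finger opening in m; "gripper_force": force on a finger pad.
Only numpy, scipy, OpenCV 4.12 (cv2) and the standard library are available. Lean on these libraries where they do the work, as an engineer would, in place of code of your own. Each camera call takes 0.05 s, during which the arm holds its last target. There are 200 camera calls.

## Task

Make up the two microscopists' trays from the stock on the bench. Into the green tray go the iodine (amber bottle, black cap), the saline (white bottle, blue cap) and the orange tube strip, which is keyed between the two blue strips of the rack row and comes out only straight up; into the grey tray go the stain (white bottle, red cap) and the blue box of slides. Stand each bottle upright in one of its tray's square pockets and set the strip or the slide box upright, lengthwise, flat on the floor of its tray's long bay; leave the yellow-capped bottle, the specimen pot and the blue strips where they stand.

Things in the scene. Friction and masses are not known exactly. Their poses are not given: they have to be found in the camera images.
- iodine: iodine: dropper bottle with dark amber body and black cap. 33 mm diameter, 80 mm high overall: straight-sided body up to 52 mm, shoulder to 62 mm, 22 mm cap and short nozzle above; about 60 g. Stands on the bench. Origin: centre of the underside, z up.
- saline: saline: dropper bottle with white body and blue cap. 33 mm diameter, 80 mm high overall: straight-sided body up to 52 mm, shoulder to 62 mm, 22 mm cap and short nozzle above; about 60 g. Stands on the bench. Origin: centre of the underside, z up.
- fuchsin: stain: dropper bottle with white body and red cap. 33 mm diameter, 80 mm high overall: straight-sided body up to 52 mm, shoulder to 62 mm, 22 mm cap and short nozzle above; about 60 g. Stands on the bench. Origin: centre of the underside, z up.
- spare: spare bottle that stays: dropper bottle with white body and yellow cap. 33 mm diameter, 80 mm high overall: straight-sided body up to 52 mm, shoulder to 62 mm, 22 mm cap and short nozzle above; about 60 g. Stands on the bench. Origin: centre of the underside, z up.
- slide_box: box of microscope slides standing on edge: blue lid over a white base, white label on top; 80 mm long (its x), 30 mm thick (its y), 58 mm high, about 260 g. Origin: centre of the underside, z up. Take it across the 30 mm.
- pot: specimen pot that stays: white body, lilac screw lid, 50 mm diameter, 62 mm high. Origin: centre of the underside.
- strip: orange tube strip, middle of the rack row, four green-lidded tubes, 110 g. Block 34 (its x) x 80 (y) x 42 mm high, lids to 50 mm. Origin: centre of the block's underside, z up; starts 4 mm above the bench. T key, full height, projects 12 mm at +y; T socket at -y. Both engage the blue neighbours, 1.5 mm clearance: slides freely straight up (lift 50 mm), never sideways. Grasp across the 34 mm.
- rack_row: rack row that stays: steel base plate 48 (its x) x 262 mm (y), 4 mm thick, a blue strip (white lids, 46 mm high on the plate) at either end, the orange strip between them; loose on the bench, 0.9 kg. Origin: underside of the plate, right below the orange strip's starting origin; z up.
- green_tray: green bench tray, 135 (its x) x 139 mm (y), 0.5 kg, loose, turned up to 0.3 rad. Walls 22 mm high, 4 thick; dividers 20 high; floor 4 mm thick. Origin: centre of the underside, z up. Front half (-x, towards the robot): two square bottle pockets, 66 x 64 mm, each with a ring, centred at x -30, y +33.5 and -33.5 mm. Rear half (+x): long bay 58 (x) x 131 mm (y), centred at x +34.5, y 0.
- grey_tray: grey bench tray, 135 (its x) x 139 mm (y), 0.5 kg, loose, turned up to 0.3 rad. Walls 22 mm high, 4 thick; dividers 20 high; floor 4 mm thick. Origin: centre of the underside, z up. Front half (-x, towards the robot): two square bottle pockets, 66 x 64 mm, each with a ring, centred at x -30, y +33.5 and -33.5 mm. Rear half (+x): long bay 58 (x) x 131 mm (y), centred at x +34.5, y 0.

How it is judged:
By the outcome, as a careful person would: the job done as asked, in the order asked, and still so for the second after the job is handed in, with the robot touching nothing.
It also fails if it takes over 134 s, if anything falls off the work surface, if the arm or the gripper's body presses on something with over 40 N, if the wrist force passes 120 N, or if a joint passes its speed limit or range.

## Working session

There is one attempt and no reset: what is moved stays moved. The work goes in short steps, Python scripts to look and compute and a shell command to move; the robot and the scene stay as the last step left them, time stands still between calls to the robot, and variables do not carry over. Pictures are saved under pics/ and viewed, at most 14 in all, crops included, and the job is handed in when it is done.

```bash
ls; mkdir -p pics
python3 - <<'E'
from station import robot
import cv2
for n in("scene","top"):
    s=robot.snapshot(n); cv2.imwrite(f"pics/{n}0.png",s["pixels"][:,:,::-1]); print(n,s["camera_matrix"],s["k1"],s["R"],s["t"])
s=robot.sense();print(s)
E
```

```text
pics
scene [[541.72180628   0.         276.42703742]
 [  0.         541.72180628 222.05224498]
 [  0.           0.           1.        ]] -0.13904066171509974 [[ 0.86512429  0.50142899  0.01135439]
 [ 0.3850969  -0.64956993 -0.65556028]
 [-0.32134146  0.57151366 -0.75505748]] [-0.48193252 -0.17602013  1.40238326]
top [[488.06650341   0.         280.84935023]
 [  0.         488.06650341 206.33103027]
 [  0.           0.           1.        ]] -0.002186474166611716 [[ 0.00414184 -0.99972758 -0.02296994]
 [-0.99686636 -0.00231325 -0.07907032]
 [ 0.07899564  0.02322545 -0.99660437]] [0.00964685 0.5463931  0.86862535]
{'time': 0.1, 'q': array([-1.38941324e+00,  1.31067315e-01,  1.48917059e+00, -1.23044880e-05,
        1.52303753e+00, -8.53892400e-02]), 'qvel': array([ 0.0014099 ,  0.00012338, -0.00245766, -0.00044352,  0.00101535,
        0.00116748]), 'tau': array([ 3.30855699e-03, -5.61339676e+01, -4.93096232e+01,  7.73327169e-02,
        2.91057135e-02, -6.23311689e-05]), 'tool_pos': array([ 0.15809943, -0.57824929,  0.2177032 ]), 'ee_rot': array([-3.11202120e+00, -4.17580972e-01,  1.46026772e-04]), 'ft_force': array([ 0.52519232,  0.45383718, -0.73341882]), 'moment': array([ 0.00905593, -0.02867339, -0.04141532]), 'gripper_force': 0.0, 'opening': 0.09294724409194435}
```

View pics/scene0.png

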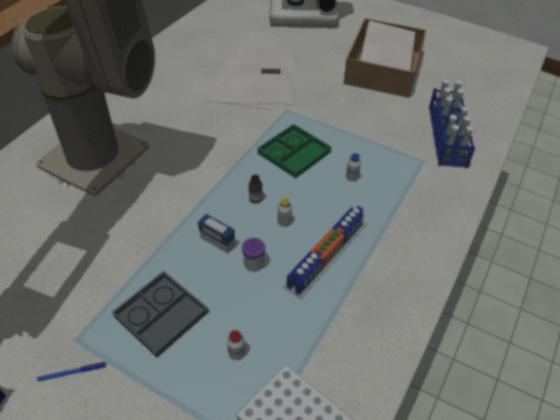

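View pics/top0.png

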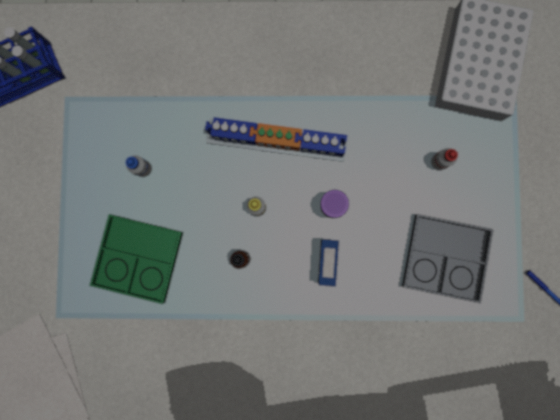

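The top view shows saline at (135,163), iodine (240,258), yellow spare (256,205), strip (277,134), pot (335,204), slide box (328,262), stain (448,157), green tray (137,258) and grey tray (446,257). Now I'll measure them.

```bash
cat > h.py <<'E'
from station import robot
import numpy as np, cv2
from scipy.spatial.transform import Rotation as Ro
def world(s,px,z):
    u=cv2.undistortPoints(np.float64(px).reshape(-1,1,2),s["camera_matrix"],np.array([s["k1"],0,0,0.])).reshape(-1,2)
    d=np.c_[u,np.ones(len(u))]@s["R"]; c=-s["R"].T@s["t"]
    return (c+d*((z-c[2])/d[:,2])[:,None])[:,:2]
def blob(s,lo,hi,roi,z,big=True):
    """HSV mask in roi (x0,y0,x1,y1): world centroid, rect of the largest blob"""
    h=cv2.cvtColor(s["pixels"],cv2.COLOR_RGB2HSV); m=cv2.inRange(h,np.array(lo),np.array(hi))
    k=np.zeros_like(m); x0,y0,x1,y1=roi; k[y0:y1,x0:x1]=255; m&=k
    if big:
        n,l,st,_=cv2.connectedComponentsWithStats(m); m=np.uint8(l==1+st[1:,4].argmax())*255
    p=np.argwhere(m)[:,::-1]; w=world(s,p,z); r=cv2.minAreaRect(np.float32(w*1000))
    return w.mean(0).round(4),len(p),np.round(r[0],1),np.round(r[1],1),round(r[2],1)
def go(x,y,z,yaw=None):
    """delta cm and turn from the measured pose to a TCP target; yaw = world angle of tool y, mod pi"""
    s=robot.sense(); M=Ro.from_rotvec(s["ee_rot"]).as_matrix(); d=M.T@(np.array([x,y,z])-s["tool_pos"])*100
    t=0
    if yaw is not None:
        a=np.arctan2(M[1,1],M[0,1]); t=-((yaw-a+np.pi/2)%np.pi-np.pi/2)
    print("t",round(s["time"],2),"pos",s["tool_pos"].round(4),"delta",d.round(2),"turn",round(t,3),"q6",s["q"][5].round(2),"open",s["opening"].round(4),"F",s["ft_force"].round(1))
E
python3 - <<'E'
from h import *
s=robot.snapshot("top")
h=cv2.cvtColor(s["pixels"],cv2.COLOR_RGB2HSV)
for n,(x,y) in dict(blue=(133,162),iod=(240,258),yel=(256,205),or_=(277,126),lid=(277,134),stain=(450,155),box=(328,245),label=(328,262),green=(140,235),grey=(446,235),mat=(380,230),ringgrey=(405,290),bstrip=(310,145)).items(): print(n,h[y,x])
c=-s["R"].T@s["t"];print(c)
T=[("saline",(100,110,60),(125,255,255),(120,148,152,178),.072),
("iodine",(0,0,0),(180,255,60),(222,242,258,274),.072),
("stain",(170,110,60),(180,255,255),(430,140,465,175),.072),
("orange",(4,130,80),(20,255,255),(240,110,315,160),.046),
("lids",(40,80,40),(85,255,255),(240,110,315,160),.054),
("rack",(110,120,30),(130,255,255),(195,105,355,165),.050),
("box",(100,110,30),(125,255,255),(310,230,345,295),.058),
("label",(0,0,130),(180,70,255),(318,244,338,282),.058),
("green",(50,100,20),(85,255,255),(80,205,195,310),.022),
("grey",(0,0,0),(180,60,125),(392,205,500,310),.022)]
for n,lo,hi,r,z in T:
    print(n,*blob(s,lo,hi,r,z,n not in("rack","lids")))
v=[cv2.resize(s["pixels"][a:b,c:d],(400,300),interpolation=2) for a,b,c,d in((205,310,80,220),(205,310,380,520),(100,175,225,325),(225,300,280,380))]
cv2.imwrite("pics/z.png",np.vstack([np.hstack(v[:2]),np.hstack(v[2:])])[:,:,::-1])
E
```

```text
blue [110 184  90]
iod [30 13 19]
yel [ 27 141 119]
or_ [ 12 123 133]
lid [ 64 111  94]
stain [  1 176  71]
box [109 149  87]
label [ 17  13 135]
green [ 70 141  83]
grey [100  15  99]
mat [150   2 139]
ringgrey [165   4 138]
bstrip [115 156 111]
[ 0.47602333 -0.00926606  0.90910088]
saline [0.6191 0.2712] 108 [619. 271.] [20.2 18.4] 45.8
iodine [0.4523 0.0816] 254 [452.7  81.5] [27.9 30.2] 45.3
stain [ 0.6361 -0.28  ] 2 [ 636.1 -280. ] [2.5 0. ] 134.9
orange [0.6712 0.02  ] 577 [672.7  21.9] [90.3 33.3] 82.2
lids [0.6739 0.0221] 120 [673.7  21.8] [57.9 11.2] 83.5
rack [0.6686 0.0202] 973 [670.4  22.3] [249.8  36.1] 82.2
box [ 0.4479 -0.0682] 269 [447.  -70.8] [27.6 75.9] 85.4
label [ 0.4463 -0.0721] 200 [446.3 -72.1] [13.3 43.9] 85.9
green [0.4503 0.275 ] 5419 [450.8 275.1] [137.8 131.1] 76.7
grey [ 0.4549 -0.2852] 6555 [ 455.2 -285. ] [152.2 138. ] 78.7
```

View pics/z.png

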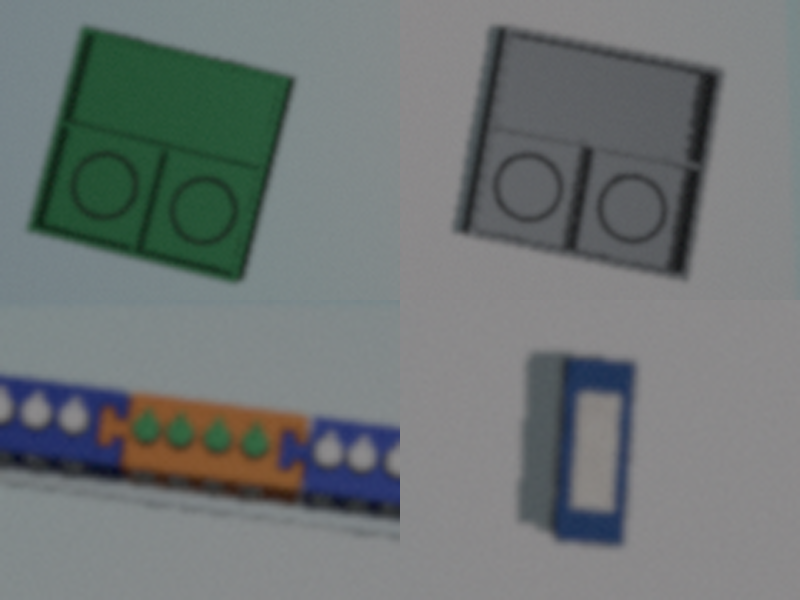

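Run:
```python
from h import *
s=robot.snapshot("top")
print("stain",*blob(s,(0,110,40),(9,255,255),(430,140,465,175),.072))
print("stain",*blob(s,(170,110,40),(180,255,255),(430,140,465,175),.072))
print("block",world(s,[(278.3,133.8)],.046))
for n,p in(("green",[(116.4,270.1),(151.4,278.5)]),("grey",[(424.45,270.1),(461.2,277.8)])):
    w=world(s,p,.004); d=w[0]-w[1]; yaw=np.arctan2(d[1],d[0])-np.pi/2; R=np.array([[np.cos(yaw),-np.sin(yaw)],[np.sin(yaw),np.cos(yaw)]])
    o=w.mean(0)-R@[-.03,0]
    print(n,w,np.hypot(*d),"yaw",yaw,"origin",o,"bay",o+R@[.0345,0],"y-dir",R[:,1])
go(.4525,.081,.14,1.2)
```

```text
stain [ 0.6318 -0.2815] 95 [ 631.7 -281.6] [19.  17.4] 90.0
stain [ 0.6306 -0.2813] 6 [ 630.4 -281.1] [4.8 3.7] 43.8
block [[0.67509375 0.01596912]]
green [[0.42830028 0.31671272]
 [0.4132242  0.25091389]] 0.06750388666033137 yaw -0.22523611269165067 origin [0.45000448 0.27711321] bay [0.48363306 0.2694081 ] y-dir [0.22333652 0.9747414 ]
grey [[ 0.43132455 -0.25149021]
 [ 0.41771369 -0.31788234]] 0.06777293475426642 yaw -0.20220547255582622 origin [ 0.4539079  -0.29071119] bay [ 0.487705   -0.29763984] y-dir [0.20083036 0.97962603]Traceback (most recent call last):
  File "<stdin>", line 10, in <module>
  File "h.py", line 22, in go
    print("t",round(s["time"],2),"pos",s["tool_pos"].round(4),"delta",d.round(2),"turn",round(t,3),"q6",s["q"][5].round(2),"open",s["opening"].round(4),"F",s["ft_force"].round(1))
                                                                                                                                  ^^^^^^^^^^^^^^^^^^
AttributeError: 'float' object has no attribute 'round'
```

```bash
sed -i 's/s\["opening"\].round(4)/round(s["opening"],4)/' h.py; python3 -c "
from h import *
go(.452,.082,.17,-.225)"
```

```text
t 0.2 pos [ 0.1581 -0.5784  0.218 ] delta [ 45.76 -55.95   4.87] turn -1.079 q6 -0.09 open 0.0932 F [-0.5 -0.2 -0.4]
```

```bash
python3 -m pendant '{"claw":[-0.4,-0.4,-0.4,-0.4,-0.4,-0.4,-0.4,-0.4],"delta_pos":[[2.5,-3,0],[5,-6,0],[7.5,-9.2,0],[10,-12.2,0],[12.5,-15.3,0],[15,-18.3,0],[17.5,-21.4,0],[20,-24.4,0]],"turn":[0,0,0,0,0,0,0,0]}' && python3 -m pendant '{"claw":[-0.4,-0.4,-0.4,-0.4,-0.4,-0.4,-0.4,-0.4],"delta_pos":[[2.5,-3,0],[5,-6,0],[7.5,-9.2,0],[10,-12.2,0],[12.5,-15.3,0],[15,-18.3,0],[17.5,-21.4,0],[20,-24.4,0]],"turn":[-0.12,-0.24,-0.36,-0.48,-0.6,-0.72,-0.84,-0.96]}'; python3 -c "
from h import *
go(.452,.082,.16,-.225)"
```

```text
time: 0.87
tool_pos: [0.287, -0.2888, 0.2185]
ee_rot: [3.114, 0.417, 0.0]
ft_force: [0.1, 0.4, 0.1]
opening: 0.0651
gripper_force: 0.0
time: 1.53
tool_pos: [0.4157, -0.0004, 0.2188]
ee_rot: [2.563, 1.816, 0.001]
ft_force: [0.7, -0.6, 0.2]
opening: 0.0651
gripper_force: 0.0
t 1.53 pos [ 4.157e-01 -4.000e-04  2.188e-01] delta [8.98 0.69 5.88] turn -0.113 q6 0.21 open 0.0651 F [ 0.7 -0.6  0.2]
```

```bash
python3 -m pendant '{"claw":[-0.4,-0.4,-0.4,-0.4,-0.4,-0.4,-0.4],"delta_pos":[[3,0.2,2],[6,0.5,4],[9,0.7,5.9],[9,0.7,5.9],[9,0.7,5.9],[9,0.7,5.9],[9,0.7,5.9]],"turn":[-0.06,-0.11,-0.11,-0.11,-0.11,-0.11,-0.11]}'; python3 -c "
from h import *
s=robot.snapshot('wrist');cv2.imwrite('pics/w1.png',s['pixels'][:,:,::-1]);print(-s['R'].T@s['t'])
go(.452,.082,.025,-.225)"
```

```text
time: 2.12
tool_pos: [0.4527, 0.079, 0.1606]
ee_rot: [2.466, 1.945, 0.001]
ft_force: [-0.0, -0.1, 0.4]
opening: 0.0653
gripper_force: 0.0
[0.4694912  0.15102527 0.32645856]
t 2.17 pos [0.4529 0.0789 0.1608] delta [ 0.28 -0.18 13.58] turn -0.01 q6 0.3 open 0.065 F [ 0.6 -0.4  0.7]
```

View pics/w1.png

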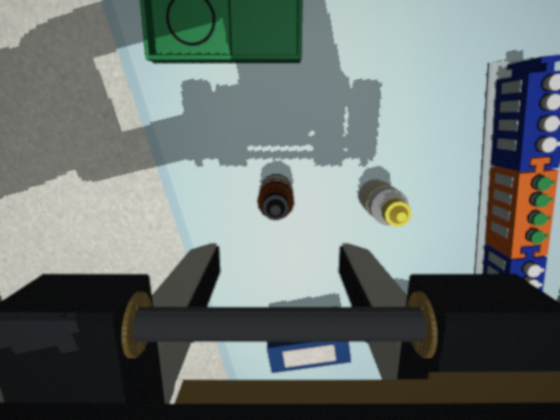

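Wrist view: iodine cap at about (275,206), centred between the finger planes; the spare at (397,213) is clear to the right.

```bash
python3 -c "
from h import *
s=robot.snapshot('wrist')
print(world(s,[(275,206)],.074),world(s,[(275,185)],.045), world(s,[(397,213)],.078))
go(.452,.082,.025,-.225)"
```

```text
[[0.4511992  0.08562281]] [[0.45359193 0.09661077]] [[0.5441099  0.05844199]]
t 2.22 pos [0.4529 0.0789 0.1608] delta [ 0.28 -0.19 13.58] turn -0.011 q6 0.3 open 0.0652 F [-0.1 -0.8 -0.6]
```

```bash
python3 -m pendant '{"claw":[-0.4,-0.4,-0.4,-0.4,-0.4,-0.4,-0.4],"delta_pos":[[0.4,-0.2,3.5],[0.4,-0.2,7],[0.4,-0.2,10.5],[0.4,-0.2,12.5],[0.4,-0.2,13.6],[0.4,-0.2,13.6],[0.4,-0.2,13.6]],"turn":[-0.01,-0.01,-0.01,-0.01,-0.01,-0.01,-0.01]}' && python3 -m pendant '{"claw":[0.6,0.6,0.6,0.6,0.6,0.6,0.6,0.6],"delta_pos":[[0,0,0],[0,0,0],[0,0,0],[0,0,0],[0,0,0],[0,0,0],[0,0,0],[0,0,0]],"turn":[0,0,0,0,0,0,0,0]}' && python3 -m pendant '{"claw":[0.6,0.6,0.6,0.6,0.6,0.6,0.6,0.6],"delta_pos":[[0,0,-1],[0,0,-3],[0,0,-6],[0,0,-9],[0,0,-11],[0,0,-12],[0,0,-12],[0,0,-12]],"turn":[0,0,0,0,0,0,0,0]}'; python3 -c "
from h import *
go(.4283,.3167,.14,-.225)"
```

```text
time: 2.8
tool_pos: [0.4519, 0.0837, 0.0246]
ee_rot: [2.456, 1.958, 0.001]
ft_force: [0.1, 0.3, 0.6]
opening: 0.0652
gripper_force: 0.0
time: 3.47
tool_pos: [0.4517, 0.0842, 0.0241]
ee_rot: [2.455, 1.959, 0.001]
ft_force: [-1.4, -0.3, 4.4]
opening: 0.0325
gripper_force: 30.0
time: 4.13
tool_pos: [0.4512, 0.0841, 0.1433]
ee_rot: [2.456, 1.959, 0.0]
ft_force: [-0.3, 0.7, -0.7]
opening: 0.0327
gripper_force: 30.0
t 4.13 pos [0.4512 0.0841 0.1433] delta [22.17 -7.4   0.33] turn 0.001 q6 0.3 open 0.0327 F [-0.3  0.7 -0.7]
```

```bash
python3 -m pendant '{"claw":[0.6,0.6,0.6,0.6,0.6,0.6,0.6,0.6],"delta_pos":[[3,-1,0],[6,-2,0],[9.5,-3.2,0],[13,-4.4,0],[16.5,-5.5,0],[20,-6.7,0],[22.2,-7.4,0],[22.2,-7.4,0]],"turn":[0,0,0,0,0,0,0,0]}' && python3 -m pendant '{"claw":[0.6,0.6,0.6,0.6,0.6,0.6,0.6,0.6],"delta_pos":[[0,0,2.5],[0,0,5],[0,0,7.5],[0,0,9.5],[0,0,10.5],[0,0,10.5],[0,0,10.5],[0,0,10.5]],"turn":[0,0,0,0,0,0,0,0]}'; python3 -c "
from h import *
go(.4283,.3167,.028,-.225)
s=robot.snapshot('wrist');cv2.imwrite('pics/w2.png',s['pixels'][:,:,::-1])"
```

```text
time: 4.8
tool_pos: [0.4261, 0.3203, 0.1409]
ee_rot: [-2.451, -1.962, 0.005]
ft_force: [-0.1, 0.7, -1.1]
opening: 0.0324
gripper_force: 30.0
time: 5.47
tool_pos: [0.4292, 0.3172, 0.0396]
ee_rot: [2.456, 1.959, 0.002]
ft_force: [0.3, -0.1, 0.2]
opening: 0.0327
gripper_force: 30.0
t 5.47 pos [0.4292 0.3172 0.0396] delta [-0.07 -0.08  1.16] turn 0.001 q6 0.76 open 0.0327 F [ 0.3 -0.1  0.2]
```

View pics/w2.png

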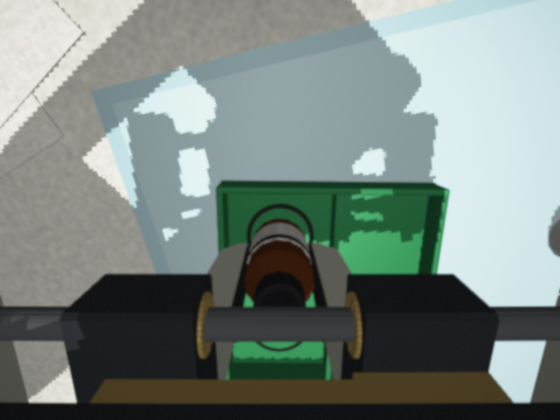

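The bottle sits over the ring at (280,275) inside the left pocket. I'll lower and release it.

```bash
python3 -m pendant '{"claw":[0.6,0.6,0.6,0.6,-0.15,-0.15,-0.15,-0.15],"delta_pos":[[0,0,0.6],[0,0,1.1],[0,0,1.1],[0,0,1.1],[0,0,1.1],[0,0,1.1],[0,0,1.1],[0,0,1.1]],"turn":[0,0,0,0,0,0,0,0]}' && python3 -m pendant '{"claw":[-0.15,-0.15,-0.15,-0.15,-0.4,-0.4,-0.4,-0.4],"delta_pos":[[0,0,-2],[0,0,-5],[0,0,-9],[0,0,-13],[0,0,-13],[0,0,-13],[0,0,-13],[0,0,-13]],"turn":[0,0,0,0,0,0,0,0]}'; python3 -c "
from h import *
go(.619,.271,.16,-.225)
s=robot.snapshot('top');cv2.imwrite('pics/x.png',s['pixels'][:,:,::-1])
s=robot.snapshot('wrist');cv2.imwrite('pics/w3.png',s['pixels'][:,:,::-1])"
```

```text
time: 6.18
tool_pos: [0.4284, 0.317, 0.0277]
ee_rot: [-2.456, -1.959, 0.0]
ft_force: [-0.5, -0.2, -0.6]
opening: 0.0523
gripper_force: 0.0
time: 6.85
tool_pos: [0.4275, 0.3164, 0.1558]
ee_rot: [-2.456, -1.959, 0.004]
ft_force: [-0.2, -0.1, 0.0]
opening: 0.0648
gripper_force: 0.0
t 6.85 pos [0.4275 0.3164 0.1558] delta [-0.18 19.68 -0.46] turn 0.001 q6 0.76 open 0.0648 F [-0.2 -0.1  0. ]
```

View pics/w3.png

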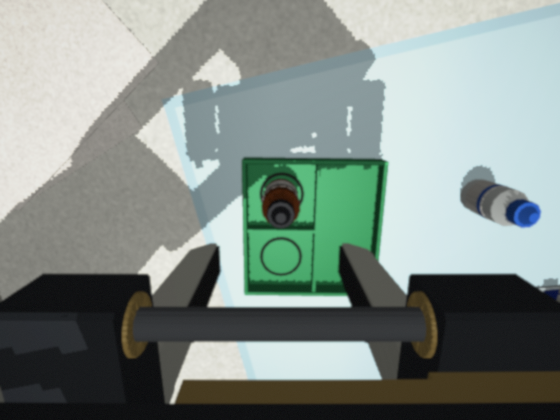

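Iodine stands at (281,205) in its pocket, upright. Next is saline.

```bash
python3 -m pendant '{"claw":[-0.4,-0.4,-0.4,-0.4,-0.4,-0.4,-0.4,-0.4],"delta_pos":[[0,3.3,-0.4],[0,6.6,-0.4],[-0.1,9.9,-0.4],[-0.2,13.2,-0.4],[-0.2,16.5,-0.4],[-0.2,19,-0.4],[-0.2,19.7,-0.4],[-0.2,19.7,-0.4]],"turn":[0,0,0,0,0,0,0,0]}'; python3 -c "
from h import *
s=robot.snapshot('wrist')
print(*blob(s,(98,120,40),(125,255,255),(230,150,330,245),.073))
go(.619,.272,.025,-.225)"
```

```text
time: 7.62
tool_pos: [0.6207, 0.2701, 0.1595]
ee_rot: [-2.457, -1.956, 0.004]
ft_force: [-1.3, 0.4, -0.1]
opening: 0.0654
gripper_force: 0.0
[0.6195 0.274 ] 538 [619.6 273.9] [21.6 19.3] 77.1
t 7.67 pos [0.6195 0.2709 0.1598] delta [ 0.12 -0.04 13.48] turn 0.0 q6 0.56 open 0.065 F [-0.3 -0.2 -0.2]
```

```bash
python3 -m pendant '{"claw":[-0.4,-0.4,-0.4,-0.4,-0.4,-0.4,-0.4],"delta_pos":[[0.2,0,3.5],[0.2,0,7],[0.2,0,10.5],[0.2,0,12.5],[0.2,0,13.5],[0.2,0,13.5],[0.2,0,13.5]],"turn":[0,0,0,0,0,0,0]}' && python3 -m pendant '{"claw":[0.6,0.6,0.6,0.6,0.6,0.6,0.6,0.6],"delta_pos":[[0,0,0],[0,0,0],[0,0,0],[0,0,0],[0,0,0],[0,0,0],[0,0,0],[0,0,0]],"turn":[0,0,0,0,0,0,0,0]}' && python3 -m pendant '{"claw":[0.6,0.6,0.6,0.6,0.6,0.6,0.6,0.6],"delta_pos":[[0,0,-1],[0,0,-3],[0,0,-6],[0,0,-9],[0,0,-12],[0,0,-14],[0,0,-14],[0,0,-14]],"turn":[0,0,0,0,0,0,0,0]}'; python3 -c "
from h import *
go(.4135,.251,.165,-.225)"
```

```text
time: 8.25
tool_pos: [0.62, 0.2739, 0.0273]
ee_rot: [-2.455, -1.96, 0.0]
ft_force: [0.8, 0.6, 0.7]
opening: 0.0655
gripper_force: 0.0
time: 8.92
tool_pos: [0.6209, 0.2734, 0.0272]
ee_rot: [2.456, 1.959, 0.001]
ft_force: [-1.1, -0.8, 4.5]
opening: 0.0324
gripper_force: 30.0
time: 9.58
tool_pos: [0.6216, 0.2737, 0.1688]
ee_rot: [2.455, 1.959, 0.005]
ft_force: [0.0, 0.0, -1.5]
opening: 0.0323
gripper_force: 30.0
t 9.58 pos [0.6216 0.2737 0.1688] delta [ -6.83 -19.78   0.31] turn 0.001 q6 0.56 open 0.0323 F [ 0.   0.  -1.5]
```

```bash
python3 -m pendant '{"claw":[0.6,0.6,0.6,0.6,0.6,0.6,0.6,0.6],"delta_pos":[[-1.1,-3.2,0],[-2.2,-6.4,0],[-3.3,-9.6,0],[-4.4,-12.8,0],[-5.5,-16,0],[-6.6,-19.1,0],[-6.8,-19.8,0],[-6.8,-19.8,0]],"turn":[0,0,0,0,0,0,0,0]}' && python3 -m pendant '{"claw":[0.6,0.6,0.6,0.6,0.6,0.6,0.6,0.6],"delta_pos":[[0,0,2.5],[0,0,5],[0,0,7.5],[0,0,10],[0,0,12],[0,0,12.5],[0,0,12.5],[0,0,12.5]],"turn":[0,0,0,0,0,0,0,0]}'; python3 -c "
from h import *
go(.4135,.251,.031,-.225)"
```

```text
time: 10.25
tool_pos: [0.4097, 0.2505, 0.1648]
ee_rot: [-2.454, -1.96, 0.005]
ft_force: [-0.2, -0.4, -1.1]
opening: 0.0325
gripper_force: 30.0
time: 10.92
tool_pos: [0.4131, 0.251, 0.0419]
ee_rot: [-2.456, -1.959, 0.001]
ft_force: [1.0, -0.1, -0.2]
opening: 0.0323
gripper_force: 30.0
t 10.92 pos [0.4131 0.251  0.0419] delta [0.01 0.04 1.09] turn 0.001 q6 0.66 open 0.0323 F [ 1.  -0.1 -0.2]
```

```bash
python3 -m pendant '{"claw":[0.6,0.6,0.6,0.6,-0.15,-0.15,-0.15,-0.15],"delta_pos":[[0,0,0.6],[0,0,1.1],[0,0,1.1],[0,0,1.1],[0,0,1.1],[0,0,1.1],[0,0,1.1],[0,0,1.1]],"turn":[0,0,0,0,0,0,0,0]}' && python3 -m pendant '{"claw":[-0.15,-0.15,-0.15,-0.15,-0.4,-0.4,-0.4,-0.4],"delta_pos":[[0,0,-2],[0,0,-5],[0,0,-9],[0,0,-13],[0,0,-13],[0,0,-13],[0,0,-13],[0,0,-13]],"turn":[0,0,0,0,0,0,0,0]}'; python3 -c "
from h import *
go(.6735,.016,.17,-.136)
s=robot.snapshot('wrist');cv2.imwrite('pics/w4.png',s['pixels'][:,:,::-1])"
```

```text
time: 11.58
tool_pos: [0.4124, 0.251, 0.0308]
ee_rot: [2.456, 1.959, 0.0]
ft_force: [0.1, -1.1, 0.7]
opening: 0.0525
gripper_force: 0.0
time: 12.25
tool_pos: [0.4114, 0.2505, 0.159]
ee_rot: [-2.455, -1.959, 0.004]
ft_force: [0.5, 0.0, -0.9]
opening: 0.065
gripper_force: 0.0
t 12.25 pos [0.4114 0.2505 0.159 ] delta [-17.04  30.76  -1.14] turn -0.088 q6 0.66 open 0.065 F [ 0.5  0.  -0.9]
```

View pics/w4.png

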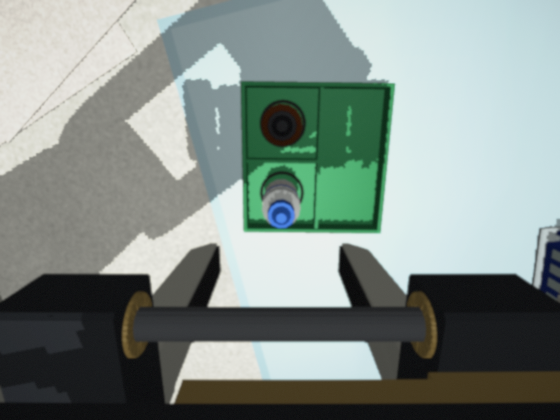

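Iodine (282,124) and saline (281,205) both stand in their pockets. Next is the strip.

```bash
python3 -m pendant '{"claw":[-0.4,-0.4,-0.4,-0.4,-0.4,-0.4,-0.4,-0.4],"delta_pos":[[-1.7,3,-0.3],[-3.4,6.1,-0.6],[-5.1,9.2,-1],[-6.8,12.3,-1],[-8.5,15.4,-1],[-10.2,18.4,-1],[-11.9,21.5,-1],[-13.6,24.6,-1]],"turn":[0,0,0,0,0,-0.04,-0.09,-0.09]}' && python3 -m pendant '{"claw":[-0.4,-0.4,-0.4,-0.4,-0.4],"delta_pos":[[-2,3,0],[-2.8,5.9,0],[-2.8,5.9,0],[-2.8,5.9,0],[-2.8,5.9,0]],"turn":[0,0,0,0,0]}'; python3 -c "
from h import *
go(.6735,.016,.17,-.136)
s=robot.snapshot('wrist');cv2.imwrite('pics/w5.png',s['pixels'][:,:,::-1])
for n,lo,hi,z in(('or',(3,130,80),(20,255,255),.046),('lids',(40,80,40),(85,255,255),.053),('rack',(110,120,30),(130,255,255),.05)):
  print(n,*blob(s,lo,hi,(140,0,420,300),z,n=='or'))
"
```

```text
time: 12.97
tool_pos: [0.6221, 0.0623, 0.1684]
ee_rot: [-2.36, -2.07, 0.004]
ft_force: [-0.2, 0.2, 0.6]
opening: 0.0651
gripper_force: 0.0
time: 13.38
tool_pos: [0.6756, 0.0283, 0.1686]
ee_rot: [-2.363, -2.066, 0.004]
ft_force: [0.5, -0.3, 0.0]
opening: 0.0651
gripper_force: 0.0
t 13.38 pos [0.6756 0.0283 0.1686] delta [-1.25 -0.05 -0.14] turn 0.002 q6 0.1 open 0.0651 F [ 0.5 -0.3  0. ]
or [0.6745 0.0227] 2154 [674.6  21.6] [92.  31.9] 82.4
lids [0.6754 0.0239] 621 [676.1  22.5] [60.3 14.2] 82.8
rack [0.6798 0.0628] 3517 [676.9  39.7] [216.1  31.8] 82.1
```

View pics/w5.png

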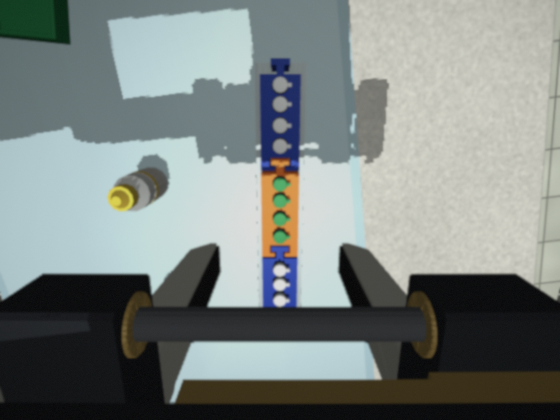

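Orange strip spans rows 160–257 at column 280, aligned with the tool, and both cameras agree on it. I'll centre, descend, grip and lift it slowly straight up.

```bash
python3 -m pendant '{"claw":[-0.4,-0.4,-0.4,-0.4,-0.4,-0.4,-0.4,-0.4],"delta_pos":[[-1.2,-0.1,0],[-1.2,-0.1,3],[-1.2,-0.1,6.5],[-1.2,-0.1,10],[-1.2,-0.1,12.5],[-1.2,-0.1,14],[-1.2,-0.1,14],[-1.2,-0.1,14]],"turn":[0,0,0,0,0,0,0,0]}' && python3 -m pendant '{"claw":[0.6,0.6,0.6,0.6,0.6,0.6,0.6,0.6],"delta_pos":[[0,0,0],[0,0,0],[0,0,0],[0,0,0],[0,0,0],[0,0,0],[0,0,0],[0,0,0]],"turn":[0,0,0,0,0,0,0,0]}'; python3 -c "
from h import *
go(.674,.016,.028,-.136)"
```

```text
time: 14.1
tool_pos: [0.6737, 0.0164, 0.0311]
ee_rot: [-2.365, -2.068, 0.001]
ft_force: [0.1, -0.1, 1.4]
opening: 0.0654
gripper_force: 0.0
time: 14.77
tool_pos: [0.6747, 0.0163, 0.0315]
ee_rot: [2.365, 2.067, 0.001]
ft_force: [-1.6, -0.5, 6.2]
opening: 0.0339
gripper_force: 30.0
t 14.77 pos [0.6747 0.0163 0.0315] delta [-0.04 -0.07  0.35] turn 0.002 q6 0.08 open 0.0339 F [-1.6 -0.5  6.2]
```

```bash
python3 -m pendant '{"claw":[0,0,0,0,0,0.6,0.6,0.6],"delta_pos":[[0,0,0],[0,0,0],[0,0,0.4],[0,0,0.5],[0,0,0.5],[0,0,0.5],[0,0,0.5],[0,0,0.5]],"turn":[0,0,0,0,0,0,0,0]}' && python3 -m pendant '{"claw":[0.6,0.6,0.6,0.6,0.6,0.6,0.6,0.6],"delta_pos":[[0,0,0],[0,0,0],[0,0,0],[0,0,-0.5],[0,0,-1],[0,0,-1.5],[0,0,-2],[0,0,-2]],"turn":[0,0,0,0,0,0,0,0]}'; python3 -c "
from h import *
go(.674,.016,.028,-.136)"
```

```text
time: 15.43
tool_pos: [0.6742, 0.0163, 0.0256]
ee_rot: [2.365, 2.068, 0.0]
ft_force: [-0.1, -0.5, -1.7]
opening: 0.034
gripper_force: 30.0
time: 16.1
tool_pos: [0.6754, 0.0163, 0.0477]
ee_rot: [2.364, 2.066, 0.003]
ft_force: [0.2, -0.4, -0.4]
opening: 0.0342
gripper_force: 30.0
t 16.1 pos [0.6754 0.0163 0.0477] delta [-0.05 -0.14  1.97] turn 0.002 q6 0.08 open 0.0342 F [ 0.2 -0.4 -0.4]
```

```bash
python3 -m pendant '{"claw":[0.6,0.6,0.6,0.6,0.6,0.6,0.6,0.6],"delta_pos":[[0,0,-1],[0,0,-2],[0,0,-3],[0,0,-4],[0,0,-5.5],[0,0,-8],[0,0,-11],[0,0,-14]],"turn":[0,0,0,0,0,0,0,0]}' ; python3 -c "
from h import *
go(.482,.263,.19,-.228)
s=robot.snapshot('top');h=cv2.cvtColor(s['pixels'],cv2.COLOR_RGB2HSV)
cv2.imwrite('pics/w6.png',s['pixels'][:,:,::-1])
print('green',*blob(s,(50,100,20),(85,255,255),(80,205,195,310),.022))"
```

```text
time: 16.77
tool_pos: [0.6737, 0.0163, 0.1875]
ee_rot: [-2.365, -2.067, 0.001]
ft_force: [1.1, 0.2, -1.3]
opening: 0.0337
gripper_force: 30.0
t 16.77 pos [0.6737 0.0163 0.1875] delta [ 21.88 -22.29  -0.24] turn 0.094 q6 0.08 open 0.0337 F [ 1.1  0.2 -1.3]
green [0.4548 0.3163] 1496 [454.7 291.8] [103.4 131.1] 76.7
```

View pics/w6.png

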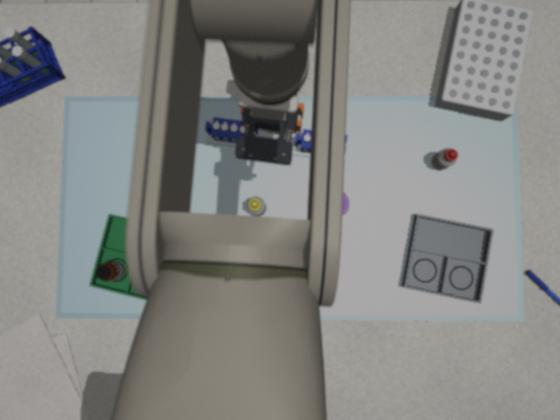

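The strip is out, held crosswise; the blue strips are still in place at (228,128) and (322,140). Now I carry it to the green tray's bay.

```bash
python3 -m pendant '{"claw":[0.6,0.6,0.6,0.6,0.6,0.6,0.6,0.6],"delta_pos":[[2.7,-2.8,-0.2],[5.4,-5.6,-0.2],[8.1,-8.4,-0.2],[10.8,-11.2,-0.2],[13.5,-14,-0.2],[16.2,-16.8,-0.2],[18.9,-19.6,-0.2],[21.2,-21.8,-0.2]],"turn":[0,0,0,0.03,0.06,0.09,0.09,0.09]}' && python3 -m pendant '{"claw":[0.6,0.6,0.6,0.6,0.6,0.6],"delta_pos":[[0.3,-0.3,0],[0.5,-0.5,0],[0.5,-0.5,0],[0.5,-0.5,4],[0.5,-0.5,8],[0.5,-0.5,8]],"turn":[0,0,0,0,0,0]}'; python3 -c "
from h import *
go(.4823,.2636,.028,-.228)
s=robot.snapshot('wrist');cv2.imwrite('pics/w7.png',s['pixels'][:,:,::-1])"
```

```text
time: 17.48
tool_pos: [0.4848, 0.2574, 0.1891]
ee_rot: [-2.455, -1.96, -0.002]
ft_force: [-0.3, -0.2, -1.6]
opening: 0.0338
gripper_force: 30.0
time: 17.98
tool_pos: [0.4788, 0.258, 0.0998]
ee_rot: [-2.455, -1.955, 0.018]
ft_force: [-2.2, -0.2, -3.0]
opening: 0.0337
gripper_force: 30.0
t 17.98 pos [0.4788 0.258  0.0998] delta [0.67 0.29 7.17] turn 0.002 q6 0.63 open 0.0337 F [-2.2 -0.2 -3. ]
```

View pics/w7.png

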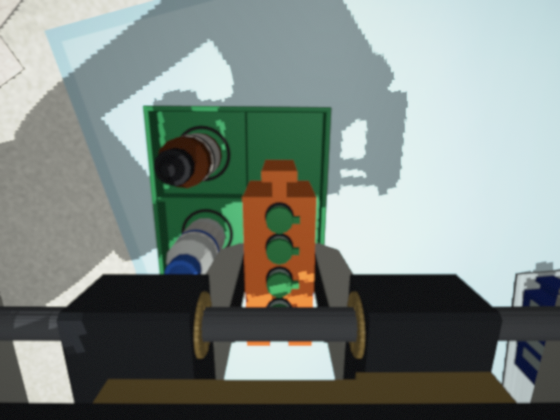

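The strip is over the bay, long axis parallel to the walls, and both bottles are clear of the fingers. I'll correct the position, settle and check.

```bash
python3 -m pendant '{"claw":[0.6,0.6,0.6,0.6,0.6,0.6,0.6,0.6],"delta_pos":[[0.4,0.1,2],[0.5,0.2,4],[0.5,0.2,5.5],[0.5,0.2,5.5],[0.5,0.2,5.5],[0.5,0.2,5.5],[0.5,0.2,5.5],[0.5,0.2,5.5]],"turn":[0,0,0,0,0,0,0,0]}'; python3 -c "
from h import *
go(.4823,.2636,.028,-.228)"
```

```text
time: 18.7
tool_pos: [0.4871, 0.2663, 0.0546]
ee_rot: [2.455, 1.958, 0.004]
ft_force: [0.3, -0.1, -2.4]
opening: 0.0337
gripper_force: 30.0
t 18.7 pos [0.4871 0.2663 0.0546] delta [-0.38 -0.41  2.66] turn 0.004 q6 0.63 open 0.0337 F [ 0.3 -0.1 -2.4]
```

```bash
python3 -m pendant '{"claw":[0.6,0.6,0.6,0.6,0.6,0.6],"delta_pos":[[-0.4,-0.4,0.5],[-0.4,-0.4,1.2],[-0.4,-0.4,1.8],[-0.4,-0.4,1.8],[-0.4,-0.4,1.8],[-0.4,-0.4,1.8]],"turn":[0,0,0,0,0,0]}'; python3 -c "
from h import *
go(.4823,.2636,.028,-.228)"
```

```text
time: 19.2
tool_pos: [0.4808, 0.2629, 0.0344]
ee_rot: [-2.456, -1.959, 0.001]
ft_force: [-0.3, -0.6, -1.5]
opening: 0.034
gripper_force: 30.0
t 19.2 pos [0.4808 0.2629 0.0344] delta [0.1  0.13 0.64] turn 0.004 q6 0.63 open 0.034 F [-0.3 -0.6 -1.5]
```

```bash
python3 -m pendant '{"claw":[0.6,0.6,0.6,0.6,0.6],"delta_pos":[[0,0,0.3],[0,0,0.5],[0,0,0.6],[0,0,0.6],[0,0,0.6]],"turn":[0,0,0,0,0]}'; python3 -c "
from h import *
go(.4823,.2636,.027,-.228)"
```

```text
time: 19.62
tool_pos: [0.4809, 0.2629, 0.0285]
ee_rot: [-2.456, -1.959, 0.0]
ft_force: [-0.1, 0.6, -1.3]
opening: 0.0337
gripper_force: 30.0
t 19.62 pos [0.4809 0.2629 0.0285] delta [0.1  0.12 0.15] turn 0.004 q6 0.63 open 0.0337 F [-0.1  0.6 -1.3]
```

```bash
python3 -m pendant '{"claw":[0.6,0.6,0.6,0.6,0.6],"delta_pos":[[0,0,0.1],[0,0,0.2],[0,0,0.25],[0,0,0.25],[0,0,0.25]],"turn":[0,0,0,0,0]}'
```

```text
time: 20.03
tool_pos: [0.4809, 0.2629, 0.0261]
ee_rot: [-2.456, -1.959, 0.0]
ft_force: [0.2, 0.1, -0.5]
opening: 0.0334
gripper_force: 30.0
```

```bash
python3 -m pendant '{"claw":[0,0,0,0,0],"delta_pos":[[0,0,0],[0,0,0],[0,0,0],[0,0,0],[0,0,0]],"turn":[0,0,0,0,0]}' && python3 -m pendant '{"claw":[0,0,0,0,-0.4,-0.4,-0.4,-0.4],"delta_pos":[[0,0,-2],[0,0,-5],[0,0,-9],[0,0,-13],[0,0,-15],[0,0,-15],[0,0,-15],[0,0,-15]],"turn":[0,0,0,0,0,0,0,0]}'; python3 -c "
from h import *
go(.63,-.28,.18,-.2)
s=robot.snapshot('wrist');cv2.imwrite('pics/w8.png',s['pixels'][:,:,::-1])"
```

```text
time: 20.45
tool_pos: [0.4811, 0.263, 0.0263]
ee_rot: [2.456, 1.959, 0.0]
ft_force: [0.3, 0.2, -0.0]
opening: 0.0466
gripper_force: 0.0
time: 21.12
tool_pos: [0.4805, 0.2627, 0.1752]
ee_rot: [-2.456, -1.959, 0.002]
ft_force: [0.8, -0.5, -0.7]
opening: 0.0639
gripper_force: 0.0
t 21.12 pos [0.4805 0.2627 0.1752] delta [-49.6   26.63  -0.47] turn -0.024 q6 0.63 open 0.0639 F [ 0.8 -0.5 -0.7]
```

View pics/w8.png

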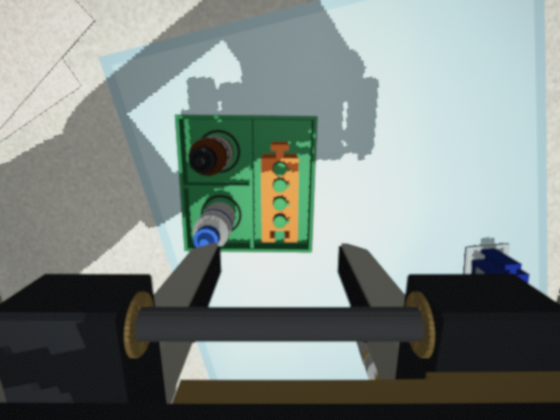

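The green tray is complete: strip flat in the bay (280,195), bottles at (212,155) and (207,235). Next is the stain.

```bash
python3 -m pendant '{"claw":[-0.4,-0.4,-0.4,-0.4,-0.4,-0.4,-0.4,-0.4],"delta_pos":[[-3.3,1.8,0],[-6.6,3.6,0],[-9.9,5.4,0],[-13.2,7.2,0],[-16.5,9,0],[-19.8,10.7,0],[-23.1,12.5,0],[-26.4,14.2,0]],"turn":[0,0,0,0,0,0,0,0]}' && python3 -m pendant '{"claw":[-0.4,-0.4,-0.4,-0.4,-0.4,-0.4,-0.4,-0.4],"delta_pos":[[-3.3,1.8,0.5],[-6.6,3.6,1],[-9.9,5.4,1],[-13.2,7.2,1],[-16.5,9,1],[-19.8,10.7,1],[-22.5,12,1],[-23.2,12.4,1]],"turn":[-0.02,-0.02,-0.02,-0.02,-0.02,-0.02,-0.02,-0.02]}' && python3 -m pendant '{"claw":[-0.4,-0.4,-0.4],"delta_pos":[[0,0,0],[0,0,0],[0,0,0]],"turn":[0,0,0]}'; python3 -c "
from h import *
s=robot.snapshot('wrist')
print(*blob(s,(0,110,40),(9,255,255),(200,120,360,245),.073))
print(*blob(s,(165,110,40),(180,255,255),(200,120,360,245),.073))
go(.631,-.281,.025,-.2)"
```

```text
time: 21.83
tool_pos: [0.5598, -0.0277, 0.1739]
ee_rot: [-2.454, -1.958, 0.004]
ft_force: [0.2, -0.7, -0.0]
opening: 0.065
gripper_force: 0.0
time: 22.5
tool_pos: [0.6288, -0.2841, 0.163]
ee_rot: [-2.438, -1.978, 0.004]
ft_force: [0.3, -0.6, 0.6]
opening: 0.065
gripper_force: 0.0
time: 22.75
tool_pos: [0.6296, -0.278, 0.1649]
ee_rot: [-2.433, -1.983, 0.001]
ft_force: [0.2, 0.1, 0.8]
opening: 0.0652
gripper_force: 0.0
[ 0.6332 -0.282 ] 517 [ 633.5 -282.2] [21.4 19.8] 78.4Traceback (most recent call last):
  File "<string>", line 5, in <module>
    print(*blob(s,(165,110,40),(180,255,255),(200,120,360,245),.073))
           ~~~~^^^^^^^^^^^^^^^^^^^^^^^^^^^^^^^^^^^^^^^^^^^^^^^^^^^^^
  File "h.py", line 13, in blob
    n,l,st,_=cv2.connectedComponentsWithStats(m); m=np.uint8(l==1+st[1:,4].argmax())*255
                                                                  ~~~~~~~~~~~~~~~^^
ValueError: attempt to get argmax of an empty sequence
```

```bash
python3 -m pendant '{"claw":[-0.4,-0.4,-0.4,-0.4,-0.4,-0.4,-0.4],"delta_pos":[[-0.3,0.4,3.5],[-0.3,0.4,7],[-0.3,0.4,10.5],[-0.3,0.4,12.9],[-0.3,0.4,14],[-0.3,0.4,14],[-0.3,0.4,14]],"turn":[0,0,0,0,0,0,0]}' && python3 -m pendant '{"claw":[0.6,0.6,0.6,0.6,0.6,0.6,0.6,0.6],"delta_pos":[[0,0,0],[0,0,0],[0,0,0],[0,0,0],[0,0,0],[0,0,0],[0,0,0],[0,0,0]],"turn":[0,0,0,0,0,0,0,0]}' && python3 -m pendant '{"claw":[0.6,0.6,0.6,0.6,0.6,0.6,0.6,0.6],"delta_pos":[[0,0,-1],[0,0,-3],[0,0,-6],[0,0,-9],[0,0,-12],[0,0,-14],[0,0,-14],[0,0,-14]],"turn":[0,0,0,0,0,0,0,0]}'; python3 -c "
from h import *
go(.4313,-.2515,.165,-.2)"
```

```text
time: 23.38
tool_pos: [0.6338, -0.2827, 0.0269]
ee_rot: [2.435, 1.985, 0.0]
ft_force: [0.2, 0.2, 0.7]
opening: 0.0651
gripper_force: 0.0
time: 24.05
tool_pos: [0.6338, -0.2838, 0.0268]
ee_rot: [2.436, 1.983, 0.0]
ft_force: [-0.8, 0.5, 4.6]
opening: 0.0322
gripper_force: 30.0
time: 24.72
tool_pos: [0.6343, -0.284, 0.1682]
ee_rot: [2.434, 1.982, 0.002]
ft_force: [-0.1, -0.3, -0.8]
opening: 0.0323
gripper_force: 30.0
t 24.72 pos [ 0.6343 -0.284   0.1682] delta [ -0.93 -20.54   0.25] turn -0.004 q6 -0.29 open 0.0323 F [-0.1 -0.3 -0.8]
```

Placing stain in the grey tray's +y pocket.

```bash
python3 -m pendant '{"claw":[0.6,0.6,0.6,0.6,0.6,0.6,0.6,0.6],"delta_pos":[[-0.2,-3.3,0],[-0.3,-6.6,0],[-0.5,-9.9,0],[-0.6,-13.2,0],[-0.8,-16.5,0],[-0.9,-19.5,0],[-0.9,-20.5,0],[-0.9,-20.5,0]],"turn":[0,0,0,0,0,0,0,0]}' && python3 -m pendant '{"claw":[0.6,0.6,0.6,0.6,0.6,0.6,0.6,0.6],"delta_pos":[[0,0,2.5],[0,0,5],[0,0,7.5],[0,0,10],[0,0,12],[0,0,12.5],[0,0,12.5],[0,0,12.5]],"turn":[0,0,0,0,0,0,0,0]}'; python3 -c "
from h import *
go(.4313,-.2515,.031,-.2)
s=robot.snapshot('wrist');cv2.imwrite('pics/w9.png',s['pixels'][:,:,::-1])"
```

```text
time: 25.38
tool_pos: [0.4277, -0.2496, 0.1637]
ee_rot: [-2.434, -1.98, 0.002]
ft_force: [-0.1, 0.4, 0.1]
opening: 0.0328
gripper_force: 30.0
time: 26.05
tool_pos: [0.4311, -0.2507, 0.0411]
ee_rot: [-2.435, -1.983, 0.0]
ft_force: [-0.5, -0.1, -0.8]
opening: 0.0327
gripper_force: 30.0
t 26.05 pos [ 0.4311 -0.2507  0.0411] delta [-0.08  0.04  1.01] turn -0.004 q6 -0.43 open 0.0327 F [-0.5 -0.1 -0.8]
```

View pics/w9.png

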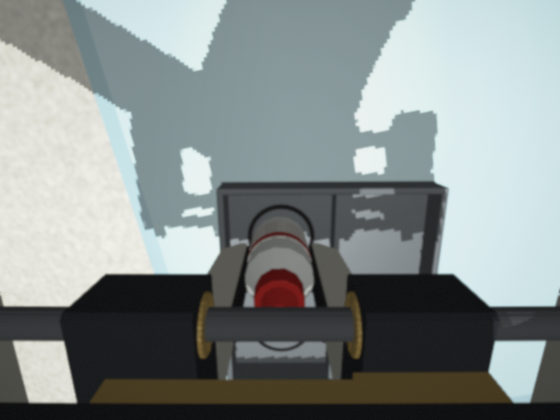

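The stain is over the ring at (280,270). I'll lower, release, and head for the slide box with a turn.

```bash
python3 -m pendant '{"claw":[0.6,0.6,0.6,0.6,-0.15,-0.15,-0.15,-0.15],"delta_pos":[[0,0,0.6],[0,0,1.05],[0,0,1.05],[0,0,1.05],[0,0,1.05],[0,0,1.05],[0,0,1.05],[0,0,1.05]],"turn":[0,0,0,0,0,0,0,0]}' && python3 -m pendant '{"claw":[-0.15,-0.15,-0.15,-0.15,-0.4,-0.4,-0.4,-0.4],"delta_pos":[[0,0,-2],[0,0,-5],[0,0,-9],[0,0,-13],[0,0,-14],[0,0,-14],[0,0,-14],[0,0,-14]],"turn":[0,0,0,0,0,0,0,0]}'; python3 -c "
from h import *
go(.4463,-.072,.17,1.49)"
```

```text
time: 26.77
tool_pos: [0.4309, -0.2508, 0.0308]
ee_rot: [2.436, 1.984, 0.0]
ft_force: [-0.2, 0.4, 0.6]
opening: 0.0518
gripper_force: 0.0
time: 27.43
tool_pos: [0.4301, -0.2502, 0.169]
ee_rot: [-2.434, -1.982, 0.001]
ft_force: [-0.1, 0.3, 0.0]
opening: 0.065
gripper_force: 0.0
t 27.43 pos [ 0.4301 -0.2502  0.169 ] delta [17.78 -2.03 -0.08] turn 1.448 q6 -0.43 open 0.065 F [-0.1  0.3  0. ]
```

```bash
python3 -m pendant '{"claw":[-0.4,-0.4,-0.4,-0.4,-0.4,-0.4,-0.4,-0.4],"delta_pos":[[3,-0.4,0],[6,-0.8,0],[9,-1.1,0],[12,-1.4,0],[15,-1.7,0],[17.5,-2,0],[17.8,-2,0],[17.8,-2,0]],"turn":[0.12,0.24,0.36,0.48,0.6,0.72,0.84,0.96]}' && python3 -m pendant '{"claw":[-0.4,-0.4,-0.4,-0.4,-0.4,-0.4,-0.4],"delta_pos":[[0,0,0],[0,0,0],[0,0,0],[0,0,0],[0,0,0],[0,0,0],[0,0,0]],"turn":[0.12,0.24,0.36,0.49,0.49,0.49,0.49]}'; python3 -c "
from h import *
s=robot.snapshot('wrist');cv2.imwrite('pics/w10.png',s['pixels'][:,:,::-1])
print(*blob(s,(0,0,130),(180,70,255),(235,150,330,240),.058))
print(*blob(s,(100,110,30),(125,255,255),(200,100,360,245),.058))
go(.4463,-.072,.03,1.49)"
```

```text
time: 28.1
tool_pos: [0.4461, -0.0702, 0.1682]
ee_rot: [-3.076, -0.629, 0.005]
ft_force: [0.1, -0.3, 0.8]
opening: 0.0649
gripper_force: 0.0
time: 28.68
tool_pos: [0.4466, -0.0722, 0.1694]
ee_rot: [-3.139, 0.124, 0.003]
ft_force: [0.1, -0.6, -0.5]
opening: 0.0654
gripper_force: 0.0
[ 0.4611 -0.0879] 4126 [454.8 -76.8] [83.3 79.4] 85.4
[ 0.454  -0.0731] 1442 [449.4 -72.7] [27.7 77.6] 85.3
t 28.73 pos [ 0.4469 -0.0723  0.1697] delta [-0.04 -0.02 13.97] turn 0.001 q6 1.38 open 0.065 F [-0.1  0.5 -0.2]
```

View pics/w10.png

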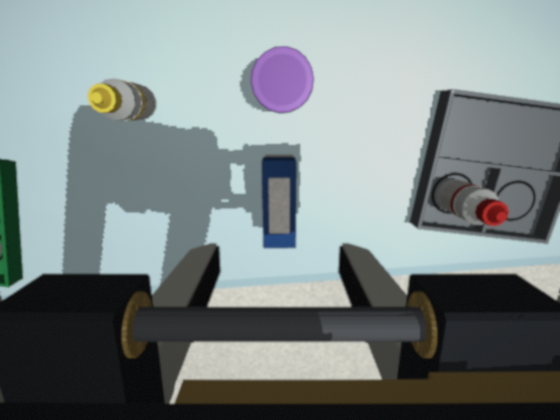

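The slide box is at (280,203), square with the fingers, and the stain stands in the grey tray. Grip and lift.

```bash
python3 -m pendant '{"claw":[-0.4,-0.4,-0.4,-0.4,-0.4,-0.4,-0.4],"delta_pos":[[0,0,3.5],[0,0,7],[0,0,10.5],[0,0,13],[0,0,14.2],[0,0,14.2],[0,0,14.2]],"turn":[0,0,0,0,0,0,0]}' && python3 -m pendant '{"claw":[0.7,0.7,0.7,0.7,0.7,0.7,0.7,0.7],"delta_pos":[[0,0,0],[0,0,0],[0,0,0],[0,0,0],[0,0,0],[0,0,0],[0,0,0],[0,0,0]],"turn":[0,0,0,0,0,0,0,0]}' && python3 -m pendant '{"claw":[0.7,0.7,0.7,0.7,0.7,0.7,0.7,0.7],"delta_pos":[[0,0,-1],[0,0,-3],[0,0,-6],[0,0,-9],[0,0,-12],[0,0,-15],[0,0,-16],[0,0,-16]],"turn":[0,0,0,0,0,0,0,0]}'; python3 -c "
from h import *
go(.4877,-.2976,.19,-.2)"
```

```text
time: 29.32
tool_pos: [0.4466, -0.0722, 0.0281]
ee_rot: [-3.138, 0.128, 0.003]
ft_force: [0.7, 0.5, 1.3]
opening: 0.0651
gripper_force: 0.0
time: 29.98
tool_pos: [0.4477, -0.0725, 0.029]
ee_rot: [3.139, -0.131, 0.001]
ft_force: [-1.3, 0.7, 4.0]
opening: 0.03
gripper_force: 30.0
time: 30.65
tool_pos: [0.4492, -0.0729, 0.1918]
ee_rot: [3.138, -0.131, 0.009]
ft_force: [0.9, -0.6, -3.0]
opening: 0.0297
gripper_force: 30.0
t 30.65 pos [ 0.4492 -0.0729  0.1918] delta [ 5.71 22.07  0.24] turn -1.454 q6 1.38 open 0.0297 F [ 0.9 -0.6 -3. ]
```

```bash
python3 -m pendant '{"claw":[0.7,0.7,0.7,0.7,0.7,0.7,0.7,0.7],"delta_pos":[[0.7,2.8,0],[1.4,5.6,0],[2.1,8.4,0],[2.9,11.2,0],[3.6,14,0],[4.4,16.8,0],[5.1,19.6,0],[5.6,21.8,0]],"turn":[-0.11,-0.22,-0.33,-0.44,-0.55,-0.66,-0.77,-0.88]}' && python3 -m pendant '{"claw":[0.7,0.7,0.7,0.7,0.7,0.7,0.7,0.7],"delta_pos":[[0,0,0],[0,0,0],[0,0,0],[0,0,0],[0,0,0],[0,0,0],[0,0,0],[0,0,0]],"turn":[-0.11,-0.22,-0.33,-0.44,-0.57,-0.57,-0.57,-0.57]}' && python3 -m pendant '{"claw":[0.7,0.7],"delta_pos":[[0,0,0],[0,0,0]],"turn":[0,0]}'; python3 -c "
from h import *
s=robot.snapshot('wrist');cv2.imwrite('pics/w11.png',s['pixels'][:,:,::-1])
go(.4877,-.2976,.033,-.2)"
```

```text
time: 31.32
tool_pos: [0.4838, -0.2956, 0.1851]
ee_rot: [-2.889, -1.224, 0.004]
ft_force: [0.3, -0.7, -3.5]
opening: 0.03
gripper_force: 30.0
time: 31.98
tool_pos: [0.4844, -0.2938, 0.1869]
ee_rot: [-2.438, -1.977, 0.001]
ft_force: [-0.0, 0.5, -2.7]
opening: 0.0297
gripper_force: 30.0
time: 32.15
tool_pos: [0.4849, -0.2942, 0.1882]
ee_rot: [-2.438, -1.981, 0.0]
ft_force: [-0.7, 0.2, -3.9]
opening: 0.0301
gripper_force: 30.0
t 32.2 pos [ 0.485  -0.2942  0.1884] delta [-0.28  0.33 15.54] turn -0.005 q6 -0.43 open 0.0299 F [-0.1 -0.7 -3.3]
```

View pics/w11.png

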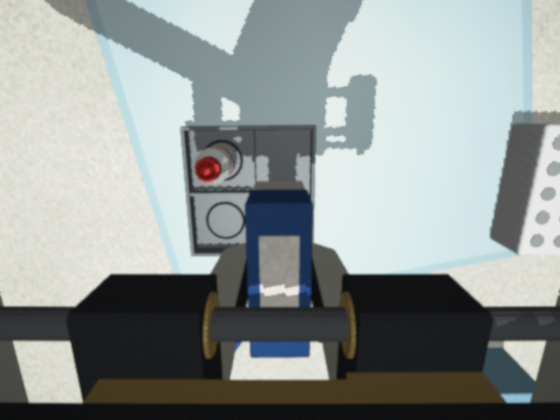

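The box is held straight over the bay and the stain is upright at (212,163). Descend in stages.

```bash
python3 -m pendant '{"claw":[0.7,0.7,0.7,0.7,0.7,0.7,0.7,0.7],"delta_pos":[[-0.3,0.3,0],[-0.3,0.3,3],[-0.3,0.3,6],[-0.3,0.3,9],[-0.3,0.3,12],[-0.3,0.3,13.8],[-0.3,0.3,13.8],[-0.3,0.3,13.8]],"turn":[0,0,0,0,0,0,0,0]}' && python3 -m pendant '{"claw":[0.7,0.7,0.7],"delta_pos":[[0,0,0],[0,0,0],[0,0,0]],"turn":[0,0,0]}'; python3 -c "
from h import *
go(.4877,-.2976,.032,-.2)"
```

```text
time: 32.87
tool_pos: [0.4867, -0.2975, 0.0498]
ee_rot: [-2.435, -1.982, 0.001]
ft_force: [0.4, 0.3, -2.5]
opening: 0.0298
gripper_force: 30.0
time: 33.12
tool_pos: [0.4888, -0.2989, 0.0529]
ee_rot: [2.433, 1.981, 0.001]
ft_force: [0.5, -0.1, -1.8]
opening: 0.0293
gripper_force: 30.0
t 33.12 pos [ 0.4888 -0.2989  0.0529] delta [ 0.11 -0.14  2.09] turn -0.004 q6 -0.43 open 0.0293 F [ 0.5 -0.1 -1.8]
```

```bash
python3 -m pendant '{"claw":[0.7,0.7,0.7,0.7,0.7,0.7,0.7,0.7],"delta_pos":[[0.1,-0.1,0.6],[0.1,-0.1,1.2],[0.1,-0.1,1.6],[0.1,-0.1,1.8],[0.1,-0.1,1.9],[0.1,-0.1,1.9],[0.1,-0.1,1.9],[0.1,-0.1,1.9]],"turn":[0,0,0,0,0,0,0,0]}'; python3 -c "
from h import *
go(.4877,-.2976,.032,-.2)"
```

```text
time: 33.78
tool_pos: [0.4865, -0.2966, 0.033]
ee_rot: [-2.436, -1.984, 0.0]
ft_force: [-6.3, 4.3, 14.2]
opening: 0.0298
gripper_force: 30.0
t 33.78 pos [ 0.4865 -0.2966  0.033 ] delta [-0.08  0.14  0.1 ] turn -0.004 q6 -0.43 open 0.0298 F [-6.3  4.3 14.2]
```

```bash
python3 -m pendant '{"claw":[0.7,0.7,0.7,0.7],"delta_pos":[[0,0,-0.1],[0,0,-0.15],[0,0,-0.15],[0,0,-0.15]],"turn":[0,0,0,0]}'; python3 -c "
from h import *
s=robot.snapshot('wrist');cv2.imwrite('pics/w12.png',s['pixels'][:,:,::-1])"
```

```text
time: 34.12
tool_pos: [0.4866, -0.2967, 0.033]
ee_rot: [-2.436, -1.984, -0.0]
ft_force: [-0.7, 0.2, -0.2]
opening: 0.0298
gripper_force: 30.0
```

View pics/w12.png

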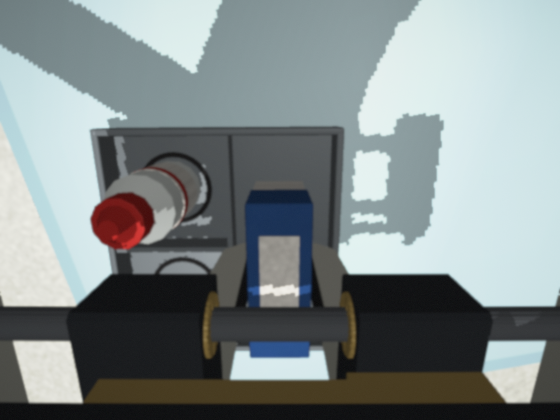

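The box is resting on the bay floor between divider and rear wall, with the stain bottle clear of the fingers. I've now viewed 15 pictures, one over the limit, so the remaining checks will be by numbers only.

```bash
python3 -m pendant '{"claw":[0.05,0.05,0.05,0.05,0.05],"delta_pos":[[0,0,0],[0,0,0],[0,0,0],[0,0,0],[0,0,0]],"turn":[0,0,0,0,0]}' && python3 -m pendant '{"claw":[0.05,0.05,0.05,0.05,0.05,0.05,0.05,0.05],"delta_pos":[[0,0,-2],[0,0,-5],[0,0,-9],[0,0,-13],[0,0,-16],[0,0,-16],[0,0,-16],[0,0,-16]],"turn":[0,0,0,0,0,0,0,0]}' && python3 -m pendant '{"claw":[0,0,0,0,0,0,0,0],"delta_pos":[[3,0,0],[6,0,0],[9,0,0],[12,0,0],[15,0,0],[18,0,0],[21,0,0],[24,0,0]],"turn":[0,0,0,0,0,0,0,0]}'
python3 - <<'E'
from h import *
s=robot.snapshot("top")
G,Y=np.array([.450,.2771]),-.2275
for n,lo,hi,r,z in [("stain",(0,110,40),(9,255,255),(400,240,450,300),.076),("box",(100,110,30),(125,255,255),(390,195,500,300),.062),
 ("saline",(100,110,60),(125,255,255),(90,205,190,310),.076),("orange",(3,120,60),(20,255,255),(90,205,195,280),.046),
 ("iodine",(0,0,0),(180,255,35),(100,250,130,280),.07),("greentray",(50,100,20),(85,255,255),(80,205,195,310),.022),("grey",(0,0,0),(180,60,125),(392,205,500,310),.022)]:
    try: print(n,*blob(s,lo,hi,r,z))
    except Exception as e: print(n,"none")
E
```

```text
time: 34.58
tool_pos: [0.4867, -0.2967, 0.0332]
ee_rot: [2.436, 1.984, 0.0]
ft_force: [0.3, -0.7, 0.2]
opening: 0.0441
gripper_force: 0.0
time: 35.25
tool_pos: [0.4864, -0.2965, 0.1926]
ee_rot: [-2.436, -1.983, 0.0]
ft_force: [-0.5, -0.2, -0.3]
opening: 0.0438
gripper_force: 0.0
time: 35.92
tool_pos: [0.5339, -0.0599, 0.1905]
ee_rot: [-2.434, -1.982, 0.004]
ft_force: [0.7, 0.3, 0.9]
opening: 0.0464
gripper_force: 0.0
stain none
box none
saline [0.4129 0.2499] 128 [413.  249.6] [18.6 20.7] 0.4
orange [0.4805 0.2601] 803 [481.5 263.8] [101.2  35. ] 77.2
iodine [0.4291 0.3148] 105 [429.4 313.5] [22.4 15.6] 1.9
greentray [0.448  0.2736] 3214 [450.7 275.1] [137.7 131.1] 76.7
grey [ 0.4586 -0.2741] 8564 [ 456.3 -279.4] [186.2 179.2] 0.1
```

```bash
python3 -m pendant '{"claw":[0,0,0,0,0,0],"delta_pos":[[3,0,0],[6,0,0],[9,0,0],[12,0,0],[12,0,0],[12,0,0]],"turn":[0,0,0,0,0,0]}'
python3 - <<'E'
from h import *
s=robot.snapshot("top")
for n,lo,hi,r,z in [("stain",(0,110,40),(9,255,255),(400,240,450,300),.076),("box",(100,110,30),(125,255,255),(390,195,500,300),.062),("grey",(0,0,0),(180,60,125),(392,205,500,310),.022),
 ("lilac",(125,50,40),(160,255,255),(300,170,370,230),.06),("rack",(110,120,30),(130,255,255),(195,105,365,165),.050)]:
    try: print(n,*blob(s,lo,hi,r,z))
    except Exception as e: print(n,"none")
print(robot.sense()["time"],robot.sense()["qvel"].round(3),robot.sense()["tool_pos"])
E
```

```text
time: 36.47
tool_pos: [0.5584, 0.057, 0.1908]
ee_rot: [-2.431, -1.986, 0.005]
ft_force: [-0.8, -0.3, 0.2]
opening: 0.0465
gripper_force: 0.0
stain [ 0.4309 -0.2499] 130 [ 431.  -250.6] [21.7 18.5] 88.9
box [ 0.485  -0.2921] 374 [ 485.9 -294.9] [85.  28.8] 78.8
grey [ 0.45   -0.2816] 5042 [ 455.3 -284.8] [147.6 133.7] 78.8
lilac [ 0.5487 -0.0822] 626 [548.5 -82.1] [47.2 48.7] 0.1
rack [ 0.6515 -0.0566] 345 [651.3 -56.7] [87.6 21.2] 76.0
36.5167 [-0.03  -0.012 -0.    -0.004  0.    -0.001] [0.5584619  0.05591555 0.19113428]
```

```bash
python3 -c "
from station import robot
print(robot.sign_off())"
```

```text
the job is handed in; nothing more can be done
None
```

The job is handed in at about 36.5 s with both trays made up in the order asked and, by camera measurement, everything in its place; I viewed 15 pictures, one over the limit of 14.

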